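Free the radio charging bank from its desk studs

ROBOT

A 6-joint arm with a two-finger parallel gripper is mounted at the origin on the work surface. World frame = base frame: x ahead of the robot, y to its left, z up, the work surface at z = 0. Lengths are in m, angles in rad, forces in N, time in s.
With the tool pointing down it reaches from about 0.35 to 0.85 m from the base axis. Payload 8.1 kg.
Tool frame: the origin (TCP) lies at the very end of the fingers, on their centre line; the grasp point (between the pads) lies 19 mm behind it; z points along the fingers, y is the line along which they close (so a half turn about z gives the same grasp; the last joint's range is limited). The gripper opens to 93 mm and grips with 3 to 60 N. Pads are 15 mm wide; open, the fingers measure 128 mm over their backs; the gripper's body (75 mm by 188 mm) begins 65 mm behind the grasp point.
Start: joints at [1.035, 0.13, 1.488, -0, 1.523, -0.085], TCP at [0.261, 0.54, 0.219] pointing down, gripper open.
Joint ranges: [-2.96, 2.96], [-0.89, 2.26], [0.02, 2.5], [-1.34, 4.48], [0, 2.73], [-2.66, 2.66]. Speed limits (rad/s): [2.39, 2.39, 2.79, 3.14, 3.14, 3.14].

INTERFACE

Orientations are given as a rotation vector (axis times angle).
In Python, from plant import robot gives the robot as it stands. The module is installed in compiled form; this text tells all that it offers.
- The arm moves only by the tool play_rows, never from a script. Its argument "increments" is text: rows parted by semicolons, each of 5 numbers parted by spaces: the shift along the tool's x, y, z in mm, then the turn about the tool's z in degrees, then the closure, from -1 (fully open) to 1 (shut). In form: dx dy dz yaw claw; .... A call has 1 to 20 rows; each row is the pose to reach, as a shift and turn from the pose commanded when the call began, along the tool's axes at that moment; what a row does not reach only later rows make up. A row lasts 1/10 s, in which the tool goes at most 50 mm and 8.59 degrees, less where a joint would pass 70% of its speed; a pose out of reach is approached as far as the arm can. A call with a gripper value outside its range is refused whole. The fingers move at their own pace and stop on an object; "force" is the grip in N (left out, the last holds). Time passes only in rows, so rows that repeat a pose let the fingers close. It gives the time, the measured TCP pose, the force, the opening and the grip force at its end, in the units of the state.
- robot.read_state(): the state, without advancing time (a new reading comes with each control period).
- robot.read_camera(name): name is "scene" or "top" or "wrist"; returns the picture (384x512x3 uint8, blue, green, red); there is no depth.
- robot.calibration(name): a dict with "vertical_fov" (degrees; the focal length in pixels is half the picture's height over the tangent of half this angle, whatever the lens; pixels are square), "cx", "cy" (the principal point, pixels), "rvec" (rotation vector, rad) and "tvec" (3), from world to camera coordinates, as OpenCV has them. Camera axes: x right, y down, z forward; pixel columns grow to the right and rows downward; lengths in m; the calibration is good to about 2 mm. A picture is of the moment at which its call begins: read the wrist's pose just before it. calibration takes no time and is no camera call; for the wrist camera it gives the pose at the moment of the call.
- robot.close_job(): hands the job in; it is judged then, once.
Trained networks look in the newest picture that a camera, given by its name, has taken for a name from the list of things; names that differ only in an ending like _2 or _b are one class to them, and where a whole thing is asked for, a point or a joint stands for the part that bears it (a point fixed in the world has none). Each returns a list of dicts, best first, with "conf" (0 to 1); they miss things now and then, are a little off and sometimes report something else, mostly with a low value. They report only what shows in the picture. A call takes as long as a camera call. They do not tell look-alikes from the thing itself.
- robot.recognise(camera, query): "centre" ([x, y, z] in m, in world coordinates, good to about 4 mm: the middle of the surface that is visible of it).
- robot.regions_of(camera, query): "pixels" (384x512 bool, what is visible of it).
- robot.landmark_of(camera, query): "centre" ([x, y, z] in m, in world coordinates, good to about 4 mm: a listed point, or the origin of a listed thing).
The state is a dict: "t": time; "q": joint angles; "dq": joint speeds; "joint_torque": joint torques, N m; "tool_pos": TCP position; "orientation": TCP orientation; "force": force on the tool from outside, world axes, zero at the start; "wrist_torque": the same for the moment, N m; "opening": finger opening in m; "gripper_force": force on a finger pad.
Only numpy, scipy, OpenCV 4.12 (cv2) and the standard library are available. Lean on these libraries where they do the work, as an engineer would, in place of code of your own. Each camera call takes 0.05 s, during which the arm holds its last target. There are 200 camera calls.

TASK

Get the radio charging bank on the duty desk ready to be carried away: first throw its lever from the front notch into the middle notch, the one marked with a raised diamond; then, with the hooked pick held in the gripper and not with the fingers, pry every spring clip out of the groove of its stud. When all are out, put the clips in the steel tray and the pick back on its rubber mat, and last of all swing the carry handle up until it clicks upright and stays there. Do not disturb the other things on the desk, and leave the lever in its notch.

Things in the scene. Friction and masses are not known exactly. Their poses are not given: they have to be found in the camera images.
- tray_in (a point): Loose open steel tray for the clips, 140 x 180 x 30 mm outside (x, y, z), walls 4 mm, 0.6 kg. This point is the centre of its inner floor, 4 mm above the desk; x runs along the 140 mm side, y along the 180 mm side, z up.
- mat_top (a point): Fixed flat black rubber mat, 200 x 110 x 4 mm, the pick's home. This point is the centre of its top face; x along its 200 mm side, z up.
- pick_grip (a point): Hooked pick, 0.15 kg: black box handle 100 x 32 x 30 mm (x, y, z) lying flat; from its front (+x) end a 6 mm steel rod runs forward, 25 mm above the handle's underside, to 95 mm from the handle's centre, then turns straight down and ends 5 mm above the underside's level. This point is the handle's centre, 15 mm above its underside; x points to the hook, z up. Grip it from above across the 32 mm.
- lever (a joint): Lever angle (rad): 0 upright in the middle notch (raised diamond on the notched plate beside it), about -0.5 in the front notch where it starts (leaning to the bank's -x, the robot's side), +0.5 in the rear notch. Grows as the knob goes to the bank's +x. A sprung roller clicks at -0.5, 0 and 0.5; it jumps over half-way between, with about 5 N at the knob. End stops +-0.62.
- lever_hinge (a point): Middle of the lever's pivot line, 58 mm above the desk. x: the bank's x (away from the robot at yaw 0); y: the bank's y (left, along the pivot line and the stud row); z up. Lever: 10 mm rod, black 30 mm ball knob; at joint value q the knob's centre is 110 sin q mm along x and 110 cos q mm up from here.
- handle (a joint): Carry handle angle (rad): 0 folded flat outwards to the bank's +y, 1.57 upright, end stop at 1.60. It falls back to 0 by its weight (about 1 N at the bar) unless swung past about 1.4, where a sprung roller takes it home to 1.60 and holds it; passing the roller takes about 3 N at the bar.
- handle_hinge (a point): Middle of the carry handle's hinge line, 45 mm above the desk, along the bank's x; axes as lever_hinge. The grip is a round rubber bar, 16 mm thick, 100 mm long along x between two 10 mm side rods: at joint value q its centre is 85 cos q mm along y and 85 sin q mm up from here. Two radios stand fixed in the bank, 75 mm behind the two middle studs, up to 240 mm high.
- spray: Bystander: clear spray bottle with black cap, upright, 62 mm across, 170 mm tall; origin at the centre of its underside.
- radio_a: Bystander: black hand radio standing upright, 36 x 56 x 130 mm with a 55 mm antenna; origin at the centre of its underside.
- stapler: Bystander: black and grey stapler, 140 x 36 x 40 mm; origin at the centre of its underside.
- stud0 (a point): Stud 0, counted from the bank's right (-y) end, 85 mm apart along y: a 20 mm steel shaft with a groove under a 28 mm head. It stands on a flat deck 12 mm above the desk that reaches 115 mm from the stud row to the bank's -x; the head is 8.5 to 16.5 mm above the deck. This point: on the stud's axis, 3 mm above the deck; axes as lever_hinge.
- clip0_ring (a point): Spring clip 0, in the groove of stud 0 at the start (absent in some starts): dark steel C-clip 66 x 41 x 6 mm, 60 g, mouth to +x (the bank's +x at the start), a 22 mm wide tongue to -x. Pulled along -x with about 7 N its arms spring open and it comes off within 20 mm. This point: centre of the C, half-way up its 6 mm; in the groove it lies on the stud's point.
- clip0_lug (a point): Upright pull lug at the end of clip 0's tongue: 22 mm wide (y), 8 mm thick, its top 20 mm above the clip's underside, 43 mm from the C's centre. The hook goes down between lug and stud head (25 mm gap, above the 6 mm tongue) and pulls to -x. Off the stud, the clip is picked up by the lug across its 22 mm. This point: the lug's middle, 10 mm above the underside; axes as the clip.
- stud1 (a point): Stud 1, counted from the bank's right (-y) end, 85 mm apart along y: a 20 mm steel shaft with a groove under a 28 mm head. It stands on a flat deck 12 mm above the desk that reaches 115 mm from the stud row to the bank's -x; the head is 8.5 to 16.5 mm above the deck. This point: on the stud's axis, 3 mm above the deck; axes as lever_hinge.
- clip1_ring (a point): Spring clip 1, in the groove of stud 1 at the start (absent in some starts): dark steel C-clip 66 x 41 x 6 mm, 60 g, mouth to +x (the bank's +x at the start), a 22 mm wide tongue to -x. Pulled along -x with about 7 N its arms spring open and it comes off within 20 mm. This point: centre of the C, half-way up its 6 mm; in the groove it lies on the stud's point.
- clip1_lug (a point): Upright pull lug at the end of clip 1's tongue: 22 mm wide (y), 8 mm thick, its top 20 mm above the clip's underside, 43 mm from the C's centre. The hook goes down between lug and stud head (25 mm gap, above the 6 mm tongue) and pulls to -x. Off the stud, the clip is picked up by the lug across its 22 mm. This point: the lug's middle, 10 mm above the underside; axes as the clip.
- stud2 (a point): Stud 2, counted from the bank's right (-y) end, 85 mm apart along y: a 20 mm steel shaft with a groove under a 28 mm head. It stands on a flat deck 12 mm above the desk that reaches 115 mm from the stud row to the bank's -x; the head is 8.5 to 16.5 mm above the deck. This point: on the stud's axis, 3 mm above the deck; axes as lever_hinge.
- clip2_ring (a point): Spring clip 2, in the groove of stud 2 at the start (absent in some starts): dark steel C-clip 66 x 41 x 6 mm, 60 g, mouth to +x (the bank's +x at the start), a 22 mm wide tongue to -x. Pulled along -x with about 7 N its arms spring open and it comes off within 20 mm. This point: centre of the C, half-way up its 6 mm; in the groove it lies on the stud's point.
- clip2_lug (a point): Upright pull lug at the end of clip 2's tongue: 22 mm wide (y), 8 mm thick, its top 20 mm above the clip's underside, 43 mm from the C's centre. The hook goes down between lug and stud head (25 mm gap, above the 6 mm tongue) and pulls to -x. Off the stud, the clip is picked up by the lug across its 22 mm. This point: the lug's middle, 10 mm above the underside; axes as the clip.
- stud3 (a point): Stud 3, counted from the bank's right (-y) end, 85 mm apart along y: a 20 mm steel shaft with a groove under a 28 mm head. It stands on a flat deck 12 mm above the desk that reaches 115 mm from the stud row to the bank's -x; the head is 8.5 to 16.5 mm above the deck. This point: on the stud's axis, 3 mm above the deck; axes as lever_hinge.
- clip3_ring (a point): Spring clip 3, in the groove of stud 3 at the start (absent in some starts): dark steel C-clip 66 x 41 x 6 mm, 60 g, mouth to +x (the bank's +x at the start), a 22 mm wide tongue to -x. Pulled along -x with about 7 N its arms spring open and it comes off within 20 mm. This point: centre of the C, half-way up its 6 mm; in the groove it lies on the stud's point.
- clip3_lug (a point): Upright pull lug at the end of clip 3's tongue: 22 mm wide (y), 8 mm thick, its top 20 mm above the clip's underside, 43 mm from the C's centre. The hook goes down between lug and stud head (25 mm gap, above the 6 mm tongue) and pulls to -x. Off the stud, the clip is picked up by the lug across its 22 mm. This point: the lug's middle, 10 mm above the underside; axes as the clip.
Things that resemble listed ones, but are neither listed nor needed, are in the scene too. What is shaped like the part that bears pick_grip but brown is not meant.

How it is judged:
On the way, in this order (a step that is already met when the one before it is completed fails the run):
1. the lever stands in the middle notch while every clip is still in its groove (value of joint lever between -0.08 and 0.08 rad and velocity of joint lever between -0.3 and 0.3 rad/s and distance between clip0_ring and stud0 below 0.012 m and distance between clip1_ring and stud1 below 0.012 m and distance between clip2_ring and stud2 below 0.012 m and distance between clip3_ring and stud3 below 0.012 m), for 0.3 s.
2. every clip is out of its groove, clear of its stud (distance between clip0_ring and stud0 above 0.03 m and distance between clip1_ring and stud1 above 0.03 m and distance between clip2_ring and stud2 above 0.03 m and distance between clip3_ring and stud3 above 0.03 m), for 0.2 s.
3. all clips are in the tray and the pick is back on its mat (x of clip0_ring in the frame of tray_in between -0.068 and 0.068 m and y of clip0_ring in the frame of tray_in between -0.088 and 0.088 m and z of each of clip0_ring, clip0_lug, clip1_ring, clip1_lug, clip2_ring, clip2_lug, clip3_ring, clip3_lug in the frame of tray_in below 0.045 m and x of clip0_lug in the frame of tray_in between -0.068 and 0.068 m and y of clip0_lug in the frame of tray_in between -0.088 and 0.088 m and x of clip1_ring in the frame of tray_in between -0.068 and 0.068 m and y of clip1_ring in the frame of tray_in between -0.088 and 0.088 m and x of clip1_lug in the frame of tray_in between -0.068 and 0.068 m and y of clip1_lug in the frame of tray_in between -0.088 and 0.088 m and x of clip2_ring in the frame of tray_in between -0.068 and 0.068 m and y of clip2_ring in the frame of tray_in between -0.088 and 0.088 m and x of clip2_lug in the frame of tray_in between -0.068 and 0.068 m and y of clip2_lug in the frame of tray_in between -0.088 and 0.088 m and x of clip3_ring in the frame of tray_in between -0.068 and 0.068 m and y of clip3_ring in the frame of tray_in between -0.088 and 0.088 m and x of clip3_lug in the frame of tray_in between -0.068 and 0.068 m and y of clip3_lug in the frame of tray_in between -0.088 and 0.088 m and x of pick_grip in the frame of mat_top between -0.07 and 0.07 m and y of pick_grip in the frame of mat_top between -0.045 and 0.045 m and z of pick_grip in the frame of mat_top below 0.03 m), for 0.3 s.
4. the carry handle is upright in its end detent (value of joint handle above 1.5 rad), for 0.3 s.
At the end, for the whole second after the job is handed in: The lever is within 0.08 rad of the middle notch, the handle beyond 1.5 rad, every clip lies inside the tray (ring and lug between its walls, not heaped above 45 mm), the middle of the pick's handle is over its mat (within 70 mm along and 45 mm across of its centre, lying down), all at rest (all of step 3 and value of joint lever between -0.08 and 0.08 rad and value of joint handle above 1.5 rad and linear speed of each of clip0, clip1, clip2, clip3, pick below 0.03 m/s); the robot touches nothing.
It fails at once if the fingers push on a clip that is still in its groove ((contact force between the fingers and clip0 above 2 N and distance between clip0_ring and stud0 below 0.008 m) or (contact force between the fingers and clip1 above 2 N and distance between clip1_ring and stud1 below 0.008 m) or (contact force between the fingers and clip2 above 2 N and distance between clip2_ring and stud2 below 0.008 m) or (contact force between the fingers and clip3 above 2 N and distance between clip3_ring and stud3 below 0.008 m)).
It fails at once if a bystander is shoved more than 40 mm aside or knocked over (distance of any of spray, radio_a, stapler from where it was at the start of the episode above 0.04 m or angle between any of spray, radio_a, stapler's own z axis and vertical above 0.5 rad).
Of clip0, clip1, clip2, clip3 only 2 to 3 are there at a start; the rules pass over those that are not, and their reading is None.
At some moment in a run one of tray, pick may be knocked a few centimetres aside while the robot is not near it.
Once in a run the grip may slacken for a moment while it holds something.
It also fails if it takes over 208 s, if anything falls off the work surface, if the arm or the gripper's body presses on something with over 40 N, if the wrist force passes 120 N, or if a joint passes its speed limit or range.

## Working session

There is one attempt and no reset: what is moved stays moved. The work goes in short steps, Python scripts to look and compute and a tool call to move; the robot and the scene stay as the last step left them, time stands still between calls to the robot, and variables do not carry over. Pictures are saved under pics/ and viewed, at most 17 in all, crops included, and the job is handed in when it is done.

Besides the shell and the picture viewer there is one more tool, called after "Request:" as name(argument=value, ...) on one line, values as JSON. play_rows: Moves the arm, as the interface text tells. Its arguments: {"type":"object","properties":{"increments":{"type":"string"},"force":{"type":"number"}},"required":["increments"]}

```bash
mkdir -p pics; cat > h.py <<'E'
from plant import robot
import numpy as np, cv2
from scipy.spatial.transform import Rotation as R
def lm(cam,q,n=3,f='landmark_of'):
    r=getattr(robot,f)(cam,q)[:n]
    return [(np.round(d['centre'],4).tolist(),round(d['conf'],2)) for d in r]
def proj(cam,P):
    c=robot.calibration(cam);f=192/np.tan(np.radians(c['vertical_fov'])/2)
    K=np.array([[f,0,c['cx']],[0,f,c['cy']],[0,0,1]])
    return cv2.projectPoints(np.float64(P).reshape(-1,3),np.float64(c['rvec']),np.float64(c['tvec']),K,None)[0].reshape(-1,2)
def ray(cam,uv,z):
    c=robot.calibration(cam);f=192/np.tan(np.radians(c['vertical_fov'])/2)
    M=R.from_rotvec(c['rvec']).as_matrix();o=-M.T@np.array(c['tvec'])
    d=M.T@np.array([(uv[0]-c['cx'])/f,(uv[1]-c['cy'])/f,1]);return o+d*(z-o[2])/d[2]
def to_tool(P,yaw=None):
    "shift mm in tool axes from current pose to world point P"
    s=robot.read_state();M=R.from_rotvec(s['orientation']).as_matrix()
    return np.round(M.T@(np.array(P)-s['tool_pos'])*1000,1)
E
python3 - <<'E'
from h import *
s=robot.read_state();print(s)
print(R.from_rotvec(s['orientation']).as_matrix().round(3))
a=robot.read_camera('scene');b=robot.read_camera('top')
cv2.imwrite('pics/s0.png',cv2.resize(a,(800,600)));cv2.imwrite('pics/t0.png',cv2.resize(b,(800,600)))
for q in ['tray_in','mat_top','pick_grip','lever_hinge','handle_hinge','spray','radio_a','stapler']+[f'{k}{i}{e}' for i in range(4) for k,e in (('stud',''),('clip','_ring'),('clip','_lug'))]:
    print(q,'TOP',lm('top',q),'SC',lm('scene',q,2))
E
```

```text
{'t': 0.0, 'q': array([ 1.03457668e+00,  1.31145651e-01,  1.48924188e+00,  2.94721394e-05,
        1.52300664e+00, -8.53702225e-02]), 'dq': array([-0.00076051, -0.00090478, -0.00039757, -0.00069506, -0.00115991,
        0.00113279]), 'joint_torque': array([-1.39470307e-03, -5.59844148e+01, -4.91758311e+01,  7.66448211e-02,
        3.53428570e-02, -1.38616583e-04]), 'tool_pos': array([0.26110724, 0.53958976, 0.21761726]), 'orientation': array([-7.02082415e-01, -3.06154212e+00,  2.67960079e-03]), 'force': array([-0.01785492, -0.04424331,  0.11435008]), 'wrist_torque': array([0.02509733, 0.00147295, 0.01287813]), 'gripper_force': 0.0, 'opening': 0.09309276989138729}
[[-0.9    0.436 -0.001]
 [ 0.436  0.9   -0.002]
 [ 0.    -0.002 -1.   ]]
tray_in TOP [([0.4365, 0.3504, 0.0021], 0.57)] SC [([0.4324, 0.3585, 0.0062], 0.73), ([0.624, 0.1253, 0.017], 0.73)]
mat_top TOP [([0.4191, -0.3379, 0.0081], 0.65)] SC [([0.4203, -0.3399, -0.0023], 0.81)]
pick_grip TOP [([0.4009, -0.5338, 0.0157], 0.76), ([0.6023, -0.5602, 0.0137], 0.71), ([0.4051, -0.3324, 0.0201], 0.56)] SC [([0.4006, -0.3333, 0.0176]
[... 1331 characters left out ...]

clip2_ring TOP [([0.6175, 0.1205, 0.0146], 0.61), ([0.6244, 0.0349, 0.015], 0.43)] SC [([0.62, 0.0338, 0.0149], 0.65)]
clip2_lug TOP [([0.6258, 0.0355, 0.013], 0.71), ([0.5788, 0.0415, 0.0219], 0.6), ([0.4216, -0.3377, 0.0058], 0.53)] SC [([0.619, 0.034, 0.0158], 0.64), ([0.5737, 0.0413, 0.0243], 0.53)]
stud3 TOP [([0.6081, -0.1368, 0.0181], 0.71), ([0.6114, -0.046, 0.0166], 0.61), ([0.6188, 0.0406, 0.0147], 0.59)] SC [([0.6233, 0.1226, 0.0158], 0.94), ([0.6123, -0.0484, 0.0192], 0.78)]
clip3_ring TOP [([0.6232, 0.1219, 0.0116], 0.59)] SC [([0.626, 0.1222, 0.0168], 0.66)]
clip3_lug TOP [([0.5885, 0.1212, 0.0234], 0.54), ([0.615, -0.0465, 0.0135], 0.21)] SC [([0.5809, 0.1262, 0.0204], 0.65)]
```

View pics/t0.png

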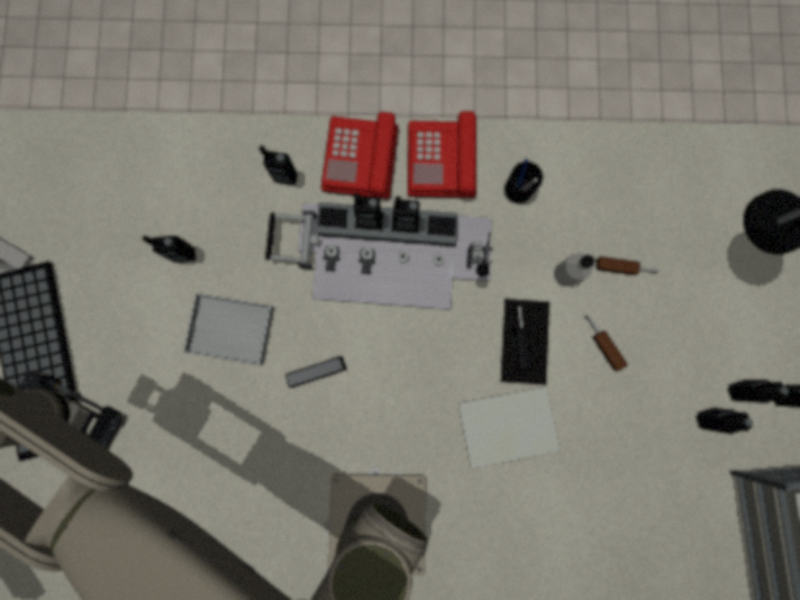

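View pics/s0.png

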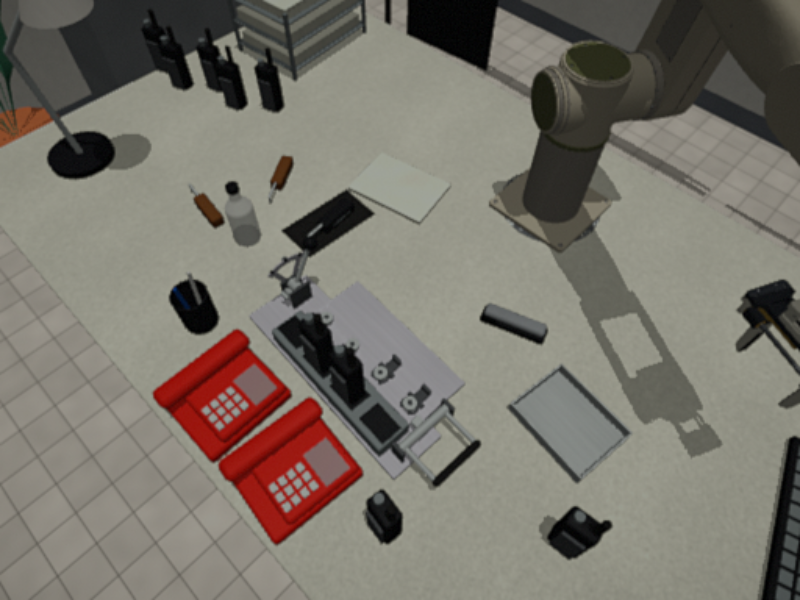

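The top picture shows the bank at (390,250). Clips with lugs sit on the two left studs, at (330,257) and (367,257) (studs 3 and 2). The two right studs, at (403,257) and (438,260), are bare. The lever knob is at (482,268), the handle is folded out at (290,240), and the tray is at (230,330).

Pick candidates are the black one on the mat at (523,340) and brown look-alikes at (607,348) and (618,266). The black one fits the description, and I'll confirm it in a wrist-camera crop. First I'll move over the lever.

Request:
play_rows(increments="-30 -30 -130 -4 0;-100 -100 -130 -8 0;-150 -150 -130 -12 0;-556 -553 -130 -22 0;-556 -553 -130 -22 0;-556 -553 -130 -22 0;-556 -553 -130 -22 0;-556 -553 -130 -22 0;-556 -553 -130 -22 0;-556 -553 -130 -22 0;-556 -553 -130 -22 0;-556 -553 -130 -22 0;-556 -553 -130 -22 0;-556 -553 -130 -22 0;-556 -553 -130 -22 0;-556 -553 -130 -22 0;-556 -553 -130 -22 0;-556 -553 -130 -22 0;-556 -553 -130 -22 0;-556 -553 -130 -22 0")

```text
t: 4.1
tool_pos: [0.5208, -0.1991, 0.3487]
orientation: [0.104, 3.14, 0.001]
force: [-0.3, 0.9, 1.1]
opening: 0.0464
gripper_force: 0.0
```

```bash
python3 - <<'E'
from h import *
s=robot.read_state();print(s['t'],s['tool_pos'],s['q'].round(2))
print(R.from_rotvec(s['orientation']).as_matrix().round(3))
c=robot.calibration('wrist');M=R.from_rotvec(c['rvec']).as_matrix();print('cam',-M.T@c['tvec'],M[2],c['vertical_fov'])
b=robot.read_camera('wrist');cv2.imwrite('pics/w1.png',cv2.resize(b,(800,600)))
for q in ['lever_hinge','pick_grip','mat_top','stud0']: print(q,lm('wrist',q),lm('top',q))
print('lever',lm('wrist','lever',3,'recognise'),lm('top','lever',3,'recognise'))
E
```

```text
4.1 [ 0.52081385 -0.19909655  0.348741  ] [-0.46 -0.    1.39  0.    1.75 -1.96]
[[-0.998  0.066  0.   ]
 [ 0.066  0.998  0.   ]
 [-0.     0.    -1.   ]]
cam [ 0.45202857 -0.19467799  0.51447708] [ 0.24962533 -0.01476013 -0.96823   ] 67.33322775206246
lever_hinge [([0.617, -0.218, 0.0596], 0.7)] [([0.6125, -0.2228, 0.0628], 0.92)]
pick_grip [([0.605, -0.5652, 0.0114], 0.89), ([0.3985, -0.3378, 0.02], 0.68), ([0.4013, -0.5374, 0.0164], 0.6)] [([0.4009, -0.5338, 0.0157], 0.76), ([0.6023, -0.5602, 0.0137], 0.71), ([0.4051, -0.3324, 0.0201], 0.56)]
mat_top [([0.4206, -0.3407, 0.0028], 0.58)] [([0.4191, -0.3379, 0.0081], 0.65)]
stud0 [([0.6133, -0.1355, 0.0165], 0.86), ([0.6138, -0.0436, 0.0121], 0.72), ([0.6169, 0.0362, 0.0158], 0.71)] [([0.6081, -0.1368, 0.0181], 0.71), ([0.6114, -0.046, 0.0166], 0.61), ([0.6188, 0.0406, 0.0147], 0.59)]
lever [([0.564, -0.2159, 0.1625], 0.58)] [([0.4092, -0.3256, 0.0358], 0.66), ([0.6339, -0.0151, 0.0113], 0.53), ([0.601, -0.214, 0.1027], 0.45)]
```

View pics/w1.png

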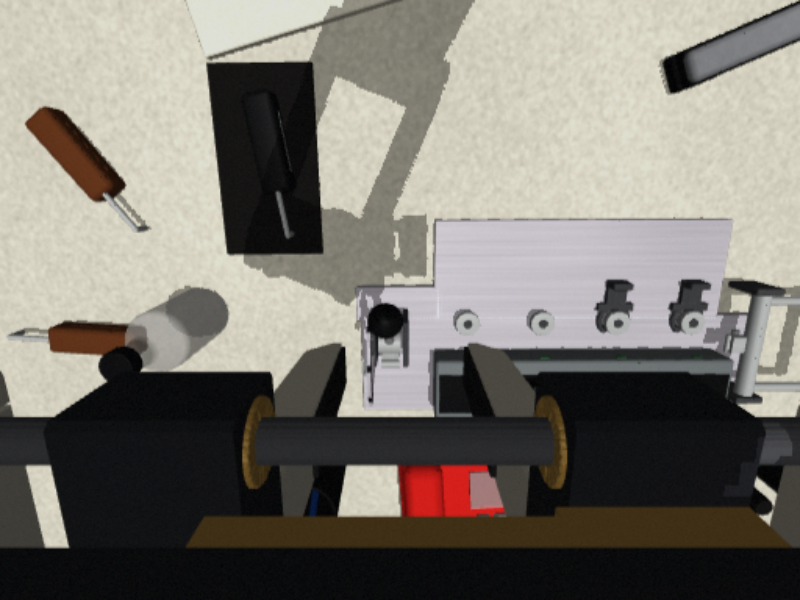

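The wrist picture shows the black pick on the mat, handle at (265,140) and hook at (290,235). The brown ones, at (80,155) and (90,340), are off the mat and are the look-alikes. The knob is at (385,321), the studs at (467,322), (541,322), (617,322) and (692,320), and the lugs at (617,287) and (694,287). I'll turn these into positions.

```bash
python3 - <<'E'
from h import *
p=lambda u,v,z: ray('wrist',(u*.64,v*.64),z).round(4)
print('knob',p(385,321,.1545))
st=np.array([p(467,322,.0285),p(541,322,.0285),p(617,322,.0285),p(692,320,.0285)]);print(st)
d=st[3]-st[0];print('yaw',np.degrees(np.arctan2(-d[0],d[1])),np.linalg.norm(d))
print('lugs',p(617,285,.032),p(693,285,.032))
print('bank edge',p(436,219,.012),p(731,219,.012))
print('mat corners',[p(*c,.004) for c in ((207,63),(312,62),(322,252),(228,254))])
print('pick top corners',[p(*c,.034) for c in ((247,96),(275,92),(292,188))],'hook bend',p(279,193,.032),p(290,235,.02))
print('knob tool',to_tool(np.r_[p(385,321,.1545)[:2],.1345]))
cv2.imwrite('pics/w1c.png',cv2.resize(cv2.imread('pics/w1.png')[50:270,190:450],None,fx=3,fy=2.7))
E
```

```text
knob [ 0.5617 -0.2179  0.1545]
[[ 0.6073 -0.1336  0.0285]
 [ 0.6129 -0.0502  0.0285]
 [ 0.6186  0.0355  0.0285]
 [ 0.6218  0.1198  0.0285]]
yaw -3.2749953457028456 0.2538145188912565
lugs [0.5747 0.0316 0.032 ] [0.5802 0.1149 0.032 ]
bank edge [ 0.4917 -0.1618  0.012 ] [0.5132 0.1625 0.012 ]
mat corners [array([ 0.3184, -0.389 ,  0.004 ]), array([ 0.3246, -0.281 ,  0.004 ]), array([ 0.5208, -0.2926,  0.004 ]), array([ 0.516 , -0.3997,  0.004 ])]
pick top corners [array([ 0.3582, -0.3434,  0.034 ]), array([ 0.3564, -0.3154,  0.034 ]), array([ 0.4485, -0.3104,  0.034 ])] hook bend [ 0.4526 -0.3251  0.032 ] [ 0.4978 -0.3224  0.02  ]
knob tool [-41.9 -15.3 214.2]
```

View pics/w1c.png

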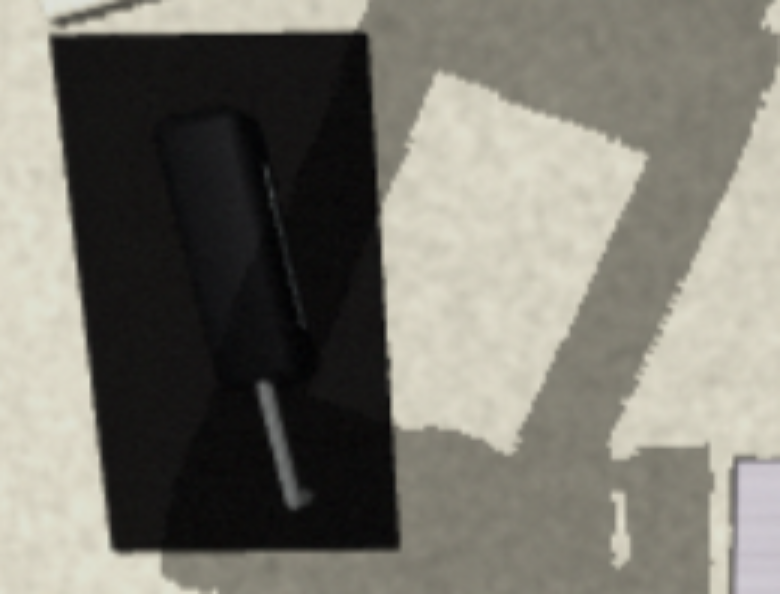

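The crop confirms the black handle with the steel hook lying on the mat. Now I'll grip the knob and swing it along its arc.

Request:
play_rows(increments="-42 -15 50 0 -0.2;-42 -15 100 0 -0.2;-42 -15 150 0 -0.2;-42 -15 190 0 -0.2;-42 -15 210 0 -0.2;-42 -15 210 0 1;-42 -15 210 0 1;-42 -15 210 0 1;-42 -15 210 0 1;-42 -15 210 0 1", force=15)

```text
t: 5.65
tool_pos: [0.5632, -0.2181, 0.1414]
orientation: [0.105, 3.136, -0.002]
force: [-1.5, 1.7, 7.8]
opening: 0.0292
gripper_force: 15.0
```

Request:
play_rows(increments="-6 0 -2 0 1;-12 0 -5 0 1;-18 0 -7 0 1;-24 0 -9 0 1;-30 0 -11 0 1;-36 0 -12 0 1;-42 0 -13 0 1;-48 0 -13 0 1;-53 0 -13 0 1;-53 0 -13 0 1;-53 0 -13 0 1;-53 0 -13 0 1")

```text
t: 6.85
tool_pos: [0.6171, -0.2214, 0.154]
orientation: [0.104, 3.134, -0.002]
force: [3.5, 1.5, 6.1]
opening: 0.0288
gripper_force: 15.0
```

Request:
play_rows(increments="0 0 0 0 -0.2;0 0 0 0 -0.2;0 0 0 0 -0.2;0 0 -40 0 -0.2;0 0 -80 0 -0.2;0 0 -120 0 -0.2;0 0 -140 0 -0.2;0 0 -140 0 -0.2")

```text
t: 7.65
tool_pos: [0.6162, -0.2221, 0.2963]
orientation: [0.105, 3.133, -0.004]
force: [0.5, 0.3, 0.6]
opening: 0.056
gripper_force: 0.0
```

```bash
python3 - <<'E'
from h import *
s=robot.read_state();print(s['t'],s['tool_pos'],s['q'].round(2))
b=robot.read_camera('scene');cv2.imwrite('pics/s2.png',cv2.resize(b[140:230,140:280],None,fx=5,fy=5))
print(lm('scene','lever',3,'recognise'),lm('scene','lever_hinge'))
h=np.array([.6143,-.221,.058]);bx=np.array([.998,-.057,0])
for q in(-.5,-.25,0,.5):print(q,(proj('scene',h+.11*(np.sin(q)*bx+np.cos(q)*np.array([0,0,1])))-[140,140])*5)
print(lm('top','pick_grip'),lm('scene','pick_grip'),lm('scene','tray_in'))
E
```

```text
7.65 [ 0.61619156 -0.2220758   0.29633455] [-0.42  0.26  1.21 -0.    1.67 -1.93]
[([0.6207, -0.2189, 0.127], 0.66)] [([0.6131, -0.2204, 0.0561], 0.78), ([0.4047, -0.3287, 0.0201], 0.62), ([0.6265, 0.1216, 0.0169], 0.42)]
-0.5 [[290.60233743  77.25534701]]
-0.25 [[255.22240473  88.75983223]]
0 [[218.07508621 108.95735442]]
0.5 [[149.79426239 169.63058492]]
[([0.4009, -0.5338, 0.0157], 0.76), ([0.6023, -0.5602, 0.0137], 0.71), ([0.4051, -0.3324, 0.0201], 0.56)] [([0.6483, 0.1795, 0.0424], 0.62), ([0.5984, -0.5611, 0.0111], 0.54), ([0.402, -0.3306, 0.0216], 0.52)] [([0.434, 0.3596, 0.0059], 0.64)]
```

View pics/s2.png

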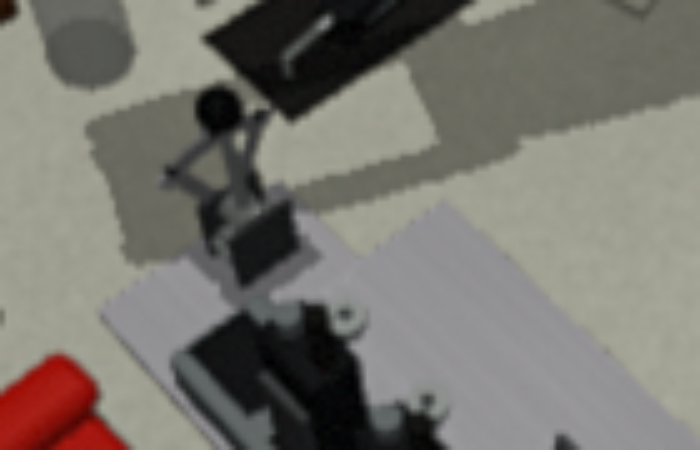

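The knob sits exactly at the projected q=0 spot, (218,108), so the lever is in the middle notch. Next I'll hover over the pick.

Request:
play_rows(increments="205 -123 0 -7 -0.2;205 -123 0 -7 -0.2;205 -123 0 -7 -0.2;205 -123 0 -7 -0.2;205 -123 0 -7 -0.2;205 -123 50 -7 -0.2;205 -123 96 -7 -0.2;205 -123 96 -7 -0.2;205 -123 96 -7 -0.2")

```text
t: 8.85
tool_pos: [0.4013, -0.3295, 0.1951]
orientation: [0.087, -3.138, -0.004]
force: [0.2, -1.4, 0.5]
opening: 0.0562
gripper_force: 0.0
```

```bash
python3 - <<'E'
from h import *
s=robot.read_state();print(s['t'],s['tool_pos']);M=R.from_rotvec(s['orientation']).as_matrix();print(M.round(3)[:,0])
b=robot.read_camera('wrist');cv2.imwrite('pics/w3.png',cv2.resize(b,(800,600)))
print(lm('wrist','pick_grip'),lm('wrist','mat_top'))
for r in robot.regions_of('wrist','pick_grip')[:2]:
    ys,xs=np.nonzero(r['pixels']);print(r['conf'],len(xs),xs.mean()/.64,ys.mean()/.64, cv2.minAreaRect(np.c_[xs,ys].astype(np.float32)))
E
```

```text
8.85 [ 0.40127248 -0.32949974  0.19507164]
[-0.998 -0.055  0.002]
[([0.3965, -0.5374, 0.0142], 0.78), ([0.4004, -0.337, 0.02], 0.66)] [([0.4169, -0.3402, -0.0016], 0.95)]
0.76 3448 136.65032265081206 264.58907337587004 ((96.04095458984375, 178.87290954589844), (131.2601776123047, 37.143367767333984), 52.54942321777344)
0.59 2385 399.9895178197065 282.6723008385744 ((257.1859130859375, 194.80255126953125), (118.52647399902344, 27.852916717529297), 86.93350982666016)
```

View pics/w3.png

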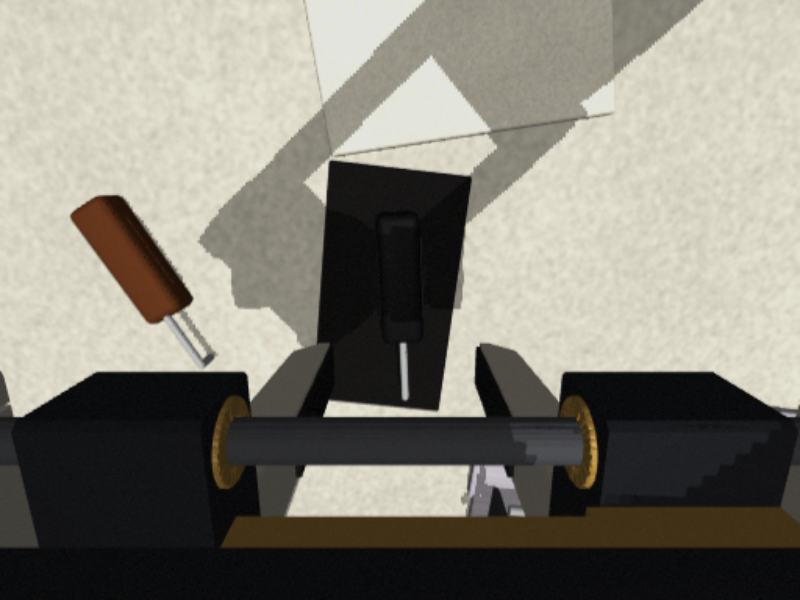

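The black pick is on the mat. Its handle spans (378,213) to (422,342) and the rod ends at (405,399), nearly in line with the fingers.

```bash
python3 - <<'E'
from h import *
p=lambda u,v,z: ray('wrist',(u*.64,v*.64),z)
c=[p(378,214,.034),p(417,212,.034),p(422,341,.034),p(383,342,.034)]
m=np.mean(c,0);print(np.round(c,4),m)
a=p(403,345,.03);b=p(405,398,.029);print(a,b);d=(c[2]+c[3]-c[0]-c[1]);print(np.degrees(np.arctan2(d[1],d[0])),np.degrees(np.arctan2((b-a)[1],(b-a)[0])))
print(to_tool([m[0],m[1],.007]))
E
```

```text
[[ 0.3571 -0.3528  0.034 ]
 [ 0.3541 -0.3248  0.034 ]
 [ 0.4521 -0.3147  0.034 ]
 [ 0.4547 -0.3448  0.034 ]] [ 0.40450896 -0.33429091  0.034     ]
[ 0.45773792 -0.32913383  0.03      ] [ 0.50380953 -0.32492079  0.029     ]
5.299635286930678 5.224907655658158
[ -0.4  -2.4 191.7]
```

Request:
play_rows(increments="-2 -3 40 -2 -0.2;-2 -3 80 -2 -0.2;-2 -3 120 -2 -0.2;-2 -3 160 -2 -0.2;-2 -3 180 -2 -0.2;-2 -3 188 -2 -0.2;-2 -3 188 -2 -0.2;-2 -3 188 -2 -0.2")

```text
t: 9.85
tool_pos: [0.4055, -0.3344, 0.0098]
orientation: [-0.142, 3.136, -0.004]
force: [0.2, 0.3, -0.2]
opening: 0.0554
gripper_force: 0.0
```

Request:
play_rows(increments="0 0 2 0 1;0 0 2 0 1;0 0 2 0 1;0 0 2 0 1;0 0 2 0 1;0 0 2 0 1;0 0 -20 0 1;0 0 -60 0 1;0 0 -100 0 1;0 0 -140 0 1;0 0 -140 0 1;0 0 -140 0 1", force=45)

```text
t: 11.05
tool_pos: [0.4046, -0.3337, 0.1484]
orientation: [-0.142, 3.137, -0.003]
force: [0.3, 0.3, -2.0]
opening: 0.0317
gripper_force: 45.0
```

```bash
cat >> h.py <<'E'
def st():
    s=robot.read_state();M=R.from_rotvec(s['orientation']).as_matrix()
    print('t',round(s['t'],2),'pos',s['tool_pos'].round(4),'ang',round(np.degrees(np.arctan2(M[1,0],M[0,0]))%360,2),'z',M[:,2].round(3),'op',round(s['opening'],4),'gf',s['gripper_force'],'F',s['force'].round(1));return s
E
python3 - <<'E'
from h import *
st()
b=robot.read_camera('wrist');cv2.imwrite('pics/w4.png',cv2.resize(b[150:330,160:400],None,fx=3,fy=3))
for i in (2,3):print(lm('scene',f'clip{i}_lug'),lm('top',f'clip{i}_lug'))
E
```

```text
t 11.05 pos [ 0.4046 -0.3337  0.1484] ang 185.17 z [ 0.001 -0.002 -1.   ] op 0.0317 gf 44.9994170665741 F [ 0.3  0.3 -2. ]
[([0.5778, 0.038, 0.026], 0.55)] [([0.6258, 0.0355, 0.013], 0.71), ([0.5788, 0.0415, 0.0219], 0.6), ([0.4216, -0.3377, 0.0058], 0.53)]
[([0.5835, 0.1216, 0.0215], 0.55), ([0.5761, 0.0388, 0.0265], 0.34)] [([0.5885, 0.1212, 0.0234], 0.54), ([0.615, -0.0465, 0.0135], 0.21)]
```

View pics/w4.png

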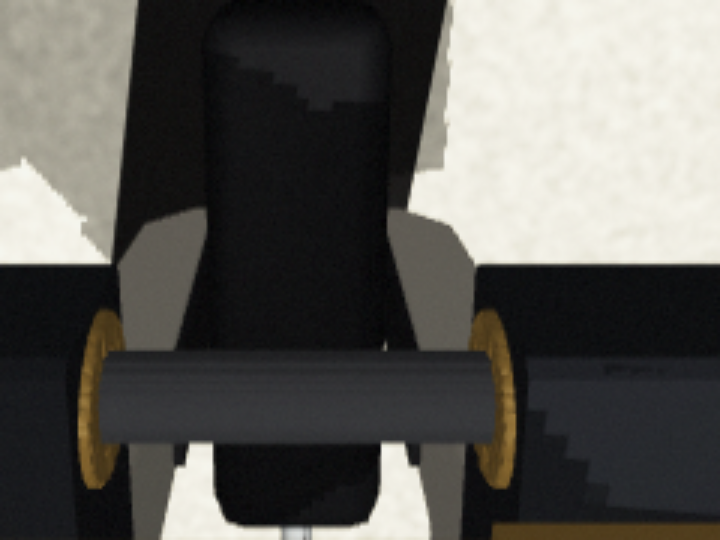

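The pick is held. Next I'll move the hook above the gap of clip 2.

Request:
play_rows(increments="-126 367 0 8.5 1;-126 367 0 8.5 1;-126 367 0 8.5 1;-126 367 0 8.5 1;-126 367 0 8.5 1;-126 367 0 8.5 1;-126 367 0 8.5 1;-126 367 0 8.5 1;-126 367 48 8.5 1;-126 367 48 8.5 1;-126 367 48 8.5 1;-126 367 48 8.5 1")

```text
t: 12.5
tool_pos: [0.4971, 0.043, 0.1008]
orientation: [0.093, 3.139, -0.0]
force: [-0.6, -1.5, -2.1]
opening: 0.0315
gripper_force: 45.0
```

```bash
python3 - <<'E'
from h import *
s=st()
b=robot.read_camera('wrist');cv2.imwrite('pics/w5.png',b[200:384])
b=robot.read_camera('scene');cv2.imwrite('pics/s5.png',cv2.resize(b[200:300,200:330],None,fx=6,fy=6))
print(lm('top','pick_grip'),lm('scene','pick_grip'))
for i in (2,3):print(lm('scene',f'clip{i}_lug'),lm('scene',f'clip{i}_ring'),lm('top',f'clip{i}_lug'))
E
```

```text
t 12.5 pos [0.4971 0.043  0.1008] ang 176.61 z [ 0.001 -0.    -1.   ] op 0.0315 gf 44.99942600727081 F [-0.6 -1.5 -2.1]
[([0.4009, -0.5338, 0.0157], 0.76), ([0.6023, -0.5602, 0.0137], 0.71), ([0.4051, -0.3324, 0.0201], 0.56)] [([0.398, -0.5399, 0.0119], 0.71), ([0.6006, -0.5622, 0.0117], 0.61), ([0.4969, 0.044, 0.116], 0.49)]
[([0.5781, 0.0391, 0.0241], 0.56), ([0.4962, 0.0438, 0.1156], 0.2)] [([0.6183, 0.0311, 0.0154], 0.49)] [([0.6258, 0.0355, 0.013], 0.71), ([0.5788, 0.0415, 0.0219], 0.6), ([0.4216, -0.3377, 0.0058], 0.53)]
[([0.5811, 0.1239, 0.0198], 0.67)] [([0.6263, 0.1224, 0.0166], 0.58), ([0.5831, -0.4396, -0.0027], 0.31)] [([0.5885, 0.1212, 0.0234], 0.54), ([0.615, -0.0465, 0.0135], 0.21)]
```

View pics/s5.png

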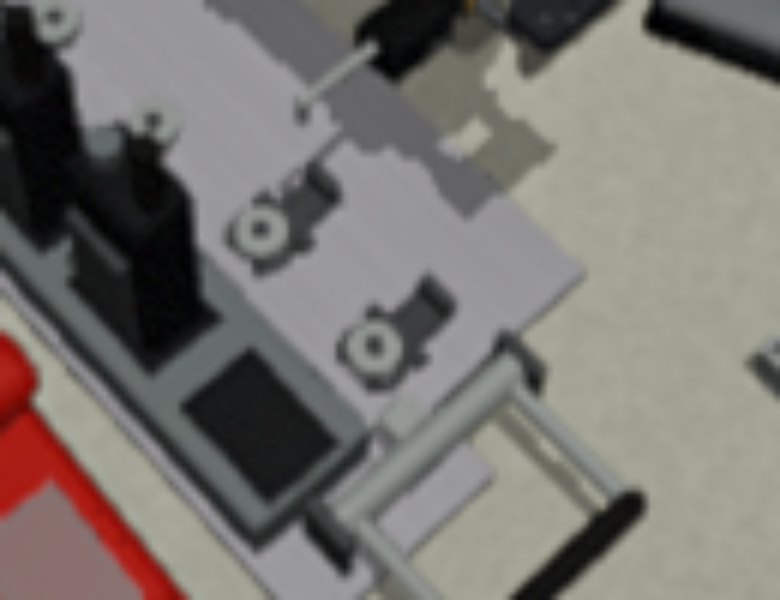

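The scene crop shows stud heads 2 and 3 at (263,230) and (375,347), lugs at (320,185) and (437,295), and the hook hanging at (300,110). I'll check these numerically.

```bash
python3 - <<'E'
from h import *
p=lambda u,v,z: ray('scene',(200+u/6,200+v/6),z).round(4)
print('studs',p(263,229,.0285),p(375,347,.0285),'lugtops',p(322,178,.032),p(439,288,.032))
t=np.array([.4971,.043,.1008]);f=np.array([.9983,-.0576,0])
for L in(92,95,98):print(L,(proj('scene',np.array([t+f*L/1000+[0,0,.001],t+f*L/1000+[0,0,.021]]))-200)*6)
print(p(302,116,.102),p(302,100,.1218))
E
```

```text
studs [0.619  0.038  0.0285] [0.6253 0.1226 0.0285] lugtops [0.5786 0.0403 0.032 ] [0.5814 0.1246 0.032 ]
92 [[304.25862857 121.93192885]
 [304.2611223  101.72905214]]
95 [[299.66336998 125.58021214]
 [299.59266635 105.41351698]]
98 [[295.05827944 129.23630123]
 [294.91406256 109.10599076]]
[0.5875 0.0347 0.102 ] [0.589  0.0363 0.1218]
```

Request:
play_rows(increments="-3 1 20 0 1;-3 1 40 0 1;-3 1 55 0 1;-3 1 65 0 1;-3 1 72 0 1;-3 1 78 0 1;-3 1 78 0 1;-3 1 78 0 1")

```text
t: 13.8
tool_pos: [0.5, 0.0445, 0.0221]
orientation: [0.091, 3.14, 0.0]
force: [-0.6, -0.2, -2.3]
opening: 0.0317
gripper_force: 45.0
```

Request:
play_rows(increments="4 0 1 0 1;8 0 1 0 1;12 0 1 0 1;16 0 1 0 1;20 0 1 0 1;24 0 1 0 1;28 0 1 0 1;32 0 1 0 1;36 0 1 0 1;40 0 1 0 1;44 0 1 0 1;48 0 1 0 1;52 0 1 0 1;55 0 1 0 1;55 0 1 0 1")

```text
t: 15.3
tool_pos: [0.4441, 0.0478, 0.0205]
orientation: [-0.091, -3.14, -0.0]
force: [-0.3, 0.2, -1.1]
opening: 0.0318
gripper_force: 45.0
```

```bash
python3 - <<'E'
from h import *
s=st()
b=robot.read_camera('scene');cv2.imwrite('pics/s6.png',cv2.resize(b[200:300,200:330],None,fx=6,fy=6))
print(lm('scene','clip2_lug'),lm('scene','clip2_ring'))
E
```

```text
t 15.3 pos [0.4441 0.0478 0.0205] ang 176.67 z [-0.001  0.    -1.   ] op 0.0318 gf 44.99939560890198 F [-0.3  0.2 -1.1]
[([0.526, 0.0387, 0.0225], 0.53)] [([0.5706, 0.0433, 0.017], 0.6)]
```

View pics/s6.png

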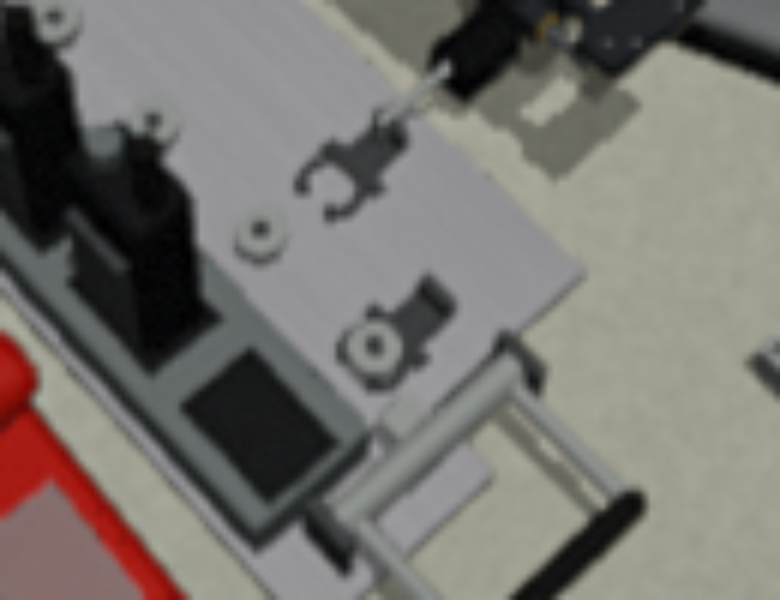

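Clip 2 is off and lies on the deck around (350,165). Next is clip 3.

Request:
play_rows(increments="-3 0 -25 0 1;-3 0 -60 0 1;-20 30 -60 0 1;-40 60 -60 0 1;-56 85 -60 0 1;-56 85 -60 0 1;-56 85 -60 0 1;-56 85 -40 0 1;-56 85 -20 0 1;-56 85 -8 0 1;-56 85 -1 0 1;-56 85 -1 0 1;-56 85 -1 0 1")

```text
t: 16.75
tool_pos: [0.5059, 0.1292, 0.0222]
orientation: [0.092, 3.14, 0.0]
force: [-0.4, -0.1, -1.2]
opening: 0.0316
gripper_force: 45.0
```

```bash
python3 - <<'E'
from h import *
s=st()
b=robot.read_camera('scene');cv2.imwrite('pics/s7.png',cv2.resize(b[200:300,200:330],None,fx=6,fy=6))
print(lm('scene','clip2_lug'),lm('scene','pick_grip'))
E
```

```text
t 16.75 pos [0.5059 0.1292 0.0222] ang 176.66 z [ 0.001  0.    -1.   ] op 0.0316 gf 44.99942064285278 F [-0.4 -0.1 -1.2]
[([0.526, 0.0419, 0.0241], 0.65)] [([0.3994, -0.538, 0.0134], 0.79), ([0.6277, 0.1211, 0.0142], 0.6), ([0.5037, 0.1333, 0.0347], 0.59)]
```

View pics/s7.png

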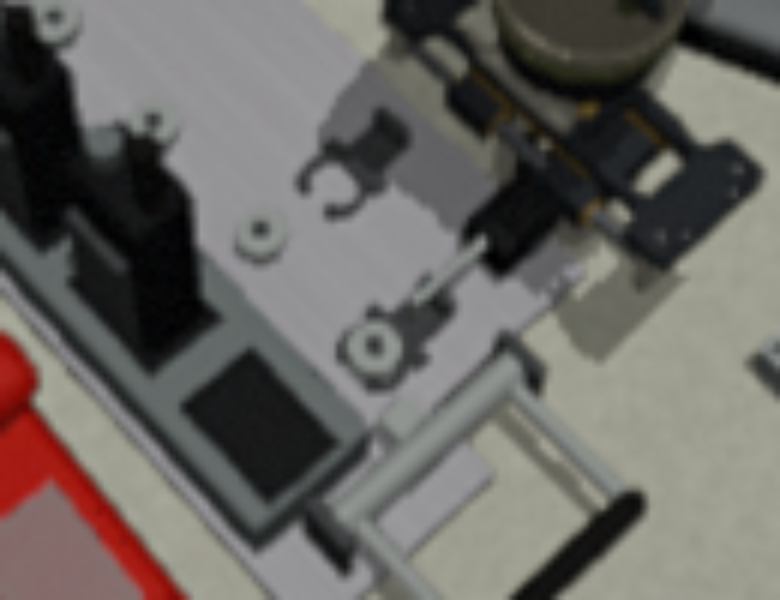

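The hook is in the gap behind lug 3, at (420,300). Pulling now.

Request:
play_rows(increments="4 0 1 0 1;8 0 1 0 1;12 0 1 0 1;16 0 1 0 1;20 0 1 0 1;24 0 1 0 1;28 0 1 0 1;32 0 1 0 1;36 0 1 0 1;40 0 1 0 1;44 0 1 0 1;48 0 1 0 1;52 0 1 0 1;55 0 1 0 1;55 0 1 0 1;52 0 -20 0 1;52 0 -60 0 1;52 0 -100 0 1;52 0 -120 0 1")

```text
t: 18.8
tool_pos: [0.4552, 0.1326, 0.1454]
orientation: [0.091, 3.136, 0.001]
force: [0.7, 1.5, -1.3]
opening: 0.0319
gripper_force: 45.0
```

```bash
python3 - <<'E'
from h import *
s=st()
b=robot.read_camera('scene');cv2.imwrite('pics/s8.png',cv2.resize(b[200:300,200:330],None,fx=6,fy=6))
for i in(2,3):print(lm('scene',f'clip{i}_lug'),lm('scene',f'clip{i}_ring'))
print(lm('scene','mat_top'),lm('scene','tray_in'))
E
```

```text
t 18.8 pos [0.4552 0.1326 0.1454] ang 176.67 z [ 0.004  0.001 -1.   ] op 0.0319 gf 44.99950647354126 F [ 0.7  1.5 -1.3]
[([0.5261, 0.0405, 0.025], 0.6)] [([0.4493, 0.1319, 0.1594], 0.68), ([0.568, 0.0381, 0.0173], 0.55)]
[([0.4208, -0.336, 0.0009], 0.61)] [([0.6463, 0.176, 0.0429], 0.51), ([0.5791, 0.1241, 0.0169], 0.43), ([0.5366, 0.1249, 0.017], 0.36)]
[([0.4199, -0.3379, -0.0042], 0.72)] [([0.435, 0.3576, 0.0039], 0.8)]
```

View pics/s8.png

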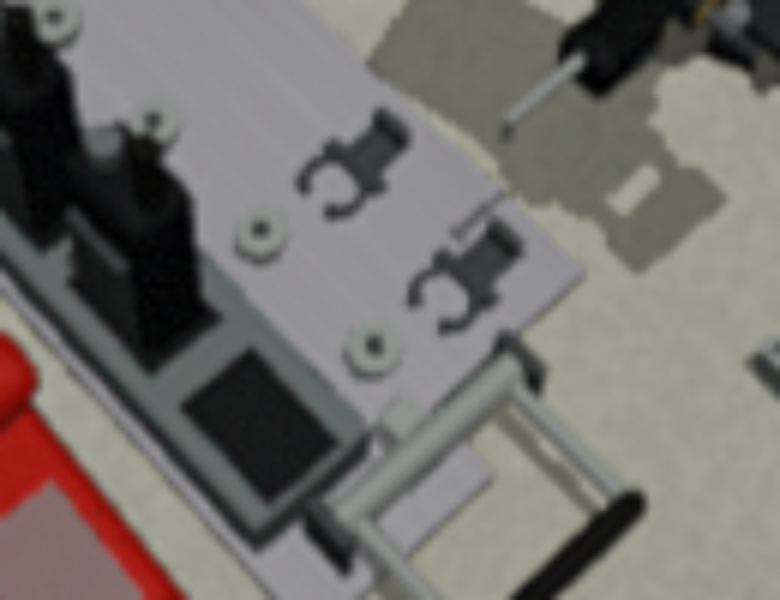

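Both clips are out on the deck, at (355,165) and (465,275). Now the pick goes back to its mat.

Request:
play_rows(increments="23 -471 0 0 1;23 -471 0 0 1;23 -471 0 0 1;23 -471 0 0 1;23 -471 0 0 1;23 -471 0 0 1;23 -471 0 0 1;23 -471 0 0 1;23 -471 0 0 1;23 -471 0 0 1;23 -471 0 0 1;23 -471 40 0 1;23 -471 80 0 1;23 -471 105 0 1;23 -471 105 0 1;23 -471 105 0 1")

```text
t: 20.75
tool_pos: [0.4029, -0.3352, 0.0361]
orientation: [-0.09, -3.139, -0.003]
force: [0.1, 0.6, -0.6]
opening: 0.0318
gripper_force: 45.0
```

```bash
python3 - <<'E'
from h import *
st()
b=robot.read_camera('scene')
print(lm('scene','pick_grip'),lm('scene','mat_top'),lm('scene','lever',2,'recognise'))
E
```

```text
t 20.75 pos [ 0.4029 -0.3352  0.0361] ang 176.71 z [-0.002  0.002 -1.   ] op 0.0318 gf 44.99953508377075 F [ 0.1  0.6 -0.6]
[([0.4009, -0.5387, 0.0108], 0.5), ([0.6003, -0.5646, 0.0089], 0.5), ([0.3981, -0.3341, 0.0509], 0.45)] [([0.4182, -0.3366, -0.0009], 0.74)] [([0.6192, -0.2189, 0.128], 0.77), ([0.6422, 0.0238, 0.0169], 0.48)]
```

Request:
play_rows(increments="0 0 10 0 1;0 0 20 0 1;0 0 25 0 1;0 0 27 0 1;0 0 27 0 1;0 0 27 0 -0.2;0 0 27 0 -0.2;0 0 27 0 -0.2;0 0 27 0 -0.2;0 0 0 0 -0.2;0 0 -50 0 -0.2;0 0 -100 0 -0.2;0 0 -140 0 -0.2;0 0 -140 0 -0.2;0 0 -140 0 -0.2")

```text
t: 22.45
tool_pos: [0.404, -0.3372, 0.1781]
orientation: [0.091, 3.138, -0.004]
force: [-0.7, -0.2, -0.8]
opening: 0.0556
gripper_force: 0.0
```

```bash
python3 - <<'E'
from h import *
st()
b=robot.read_camera('wrist');cv2.imwrite('pics/w9.png',b)
print(lm('wrist','pick_grip'),lm('wrist','mat_top'))
b=robot.read_camera('scene')
for q in ['clip2_lug','clip2_ring','clip3_lug','tray_in','pick_grip']:print(q,lm('scene',q))
E
```

```text
t 22.45 pos [ 0.404  -0.3372  0.1781] ang 176.67 z [ 0.002 -0.002 -1.   ] op 0.0556 gf 0.0 F [-0.7 -0.2 -0.8]
[([0.4, -0.5378, 0.0142], 0.76), ([0.3981, -0.3404, 0.0174], 0.64)] [([0.4191, -0.3394, 0.0001], 0.87)]
clip2_lug [([0.5264, 0.0385, 0.0231], 0.73), ([0.6106, -0.0453, 0.018], 0.35), ([0.6156, -0.2181, 0.0574], 0.28)]
clip2_ring [([0.5715, 0.0388, 0.0151], 0.64)]
clip3_lug [([0.5342, 0.1269, 0.0187], 0.46)]
tray_in [([0.4346, 0.3593, 0.0041], 0.86), ([0.6121, -0.2234, 0.058], 0.4)]
pick_grip [([0.3983, -0.3345, 0.0202], 0.85), ([0.6016, -0.5632, 0.0113], 0.81), ([0.3964, -0.537, 0.0129], 0.54)]
```

Request:
play_rows(increments="-73 392 -20 0 -0.2;-73 392 -20 0 -0.2;-73 392 -20 0 -0.2;-73 392 -20 0 -0.2;-73 392 -20 0 -0.2;-73 392 -20 0 -0.2;-73 392 -20 0 -0.2;-73 392 -20 0 -0.2;-73 392 -20 0 -0.2;-73 392 -20 0 -0.2;-73 392 -20 0 -0.2")

```text
t: 24.0
tool_pos: [0.4987, 0.0498, 0.1963]
orientation: [-0.092, -3.14, 0.001]
force: [-0.7, 0.8, 0.3]
opening: 0.0557
gripper_force: 0.0
```

```bash
python3 - <<'E'
from h import *
st()
b=robot.read_camera('wrist');cv2.imwrite('pics/w10.png',cv2.resize(b,(800,600)))
for q in ['clip2_lug','clip2_ring','clip3_lug','clip3_ring']:print(q,lm('wrist',q))
E
```

```text
t 24.0 pos [0.4987 0.0498 0.1963] ang 176.65 z [-0.001 -0.001 -1.   ] op 0.0557 gf 0.0 F [-0.7  0.8  0.3]
clip2_lug [([0.5346, 0.0405, 0.0208], 0.8)]
clip2_ring [([0.5712, 0.0438, 0.0207], 0.91)]
clip3_lug [([0.5328, 0.1266, 0.0213], 0.67)]
clip3_ring [([0.5756, 0.1251, 0.0162], 0.67)]
```

View pics/w10.png

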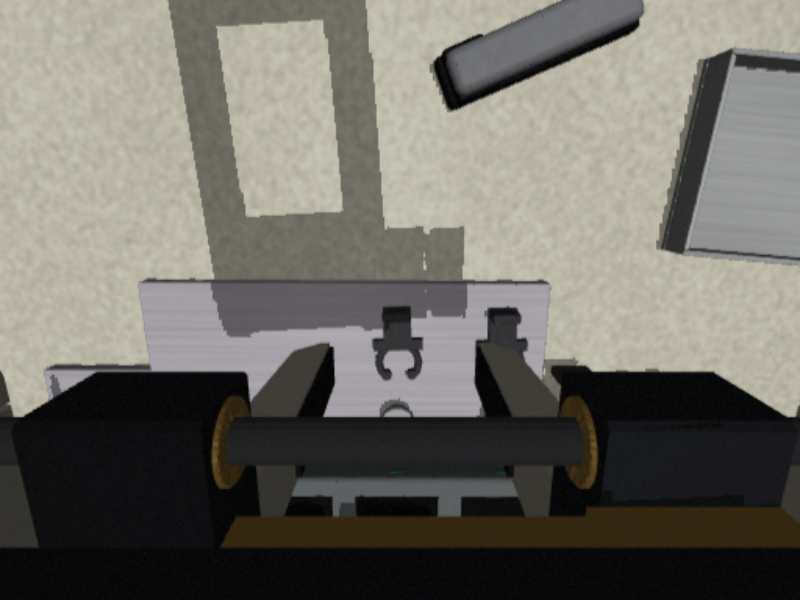

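The wrist picture shows clip 2's lug at (398,312) and clip 3's lug at (504,314), both square to the bank.

```bash
python3 - <<'E'
from h import *
p=lambda u,v,z: ray('wrist',(u*.64,v*.64),z).round(4)
for a in ((384,308),(411,308),(488,309),(519,310)):print(p(*a,.032),p(a[0],a[1]+8,.032))
print(p(672,252,.03),p(735,50,.03),'tray right corner')
c=(p(398,312,.032));print(c,to_tool([c[0],c[1],.016]))
E
```

```text
[0.5203 0.0333 0.032 ] [0.5267 0.0329 0.032 ]
[0.5216 0.0538 0.032 ] [0.5279 0.0535 0.032 ]
[0.5259 0.1123 0.032 ] [0.5322 0.1122 0.032 ]
[0.5281 0.1359 0.032 ] [0.5344 0.1359 0.032 ]
[0.4907 0.2496 0.03  ] [0.3568 0.2795 0.03  ] tray right corner
[0.5241 0.0438 0.032 ] [-25.6  -4.  180.6]
```

Request:
play_rows(increments="-27 -5 50 0 0;-27 -5 100 0 0;-27 -5 140 0 0;-27 -5 165 0 0;-27 -5 178 0 0;-27 -5 180 0 0;-27 -5 180 0 0;-27 -5 180 0 1;-27 -5 180 0 1;-27 -5 180 0 1;-27 -5 180 0 1;-27 -5 180 0 1", force=30)

```text
t: 25.45
tool_pos: [0.5263, 0.044, 0.0175]
orientation: [0.091, 3.139, -0.0]
force: [-1.3, 0.0, 5.9]
opening: 0.0212
gripper_force: 30.0
```

Request:
play_rows(increments="0 0 -30 0 1;0 0 -70 0 1;0 0 -100 0 1;132 274 -100 9.5 1;132 274 -100 9.5 1;132 274 -100 9.5 1;132 274 -100 9.5 1;132 274 -100 9.5 1;132 274 -100 9.5 1;132 274 -100 9.5 1;132 274 -100 9.5 1;132 274 -100 9.5 1")

```text
t: 26.65
tool_pos: [0.4099, 0.3244, 0.1163]
orientation: [-0.351, -3.122, 0.001]
force: [0.5, -0.2, -0.8]
opening: 0.0216
gripper_force: 30.0
```

```bash
python3 - <<'E'
from h import *
st()
b=robot.read_camera('wrist');cv2.imwrite('pics/w11.png',cv2.resize(b,(800,600)))
print(lm('wrist','tray_in'),lm('wrist','clip2_ring'),lm('wrist','clip2_lug'))
E
```

```text
t 26.65 pos [0.4099 0.3244 0.1163] ang 167.19 z [-0.    -0.001 -1.   ] op 0.0216 gf 29.99969908967614 F [ 0.5 -0.2 -0.8]
[([0.4373, 0.3574, 0.0009], 0.75)] [([0.4557, 0.3155, 0.1163], 0.95)] [([0.4191, 0.3237, 0.1183], 0.88)]
```

View pics/w11.png

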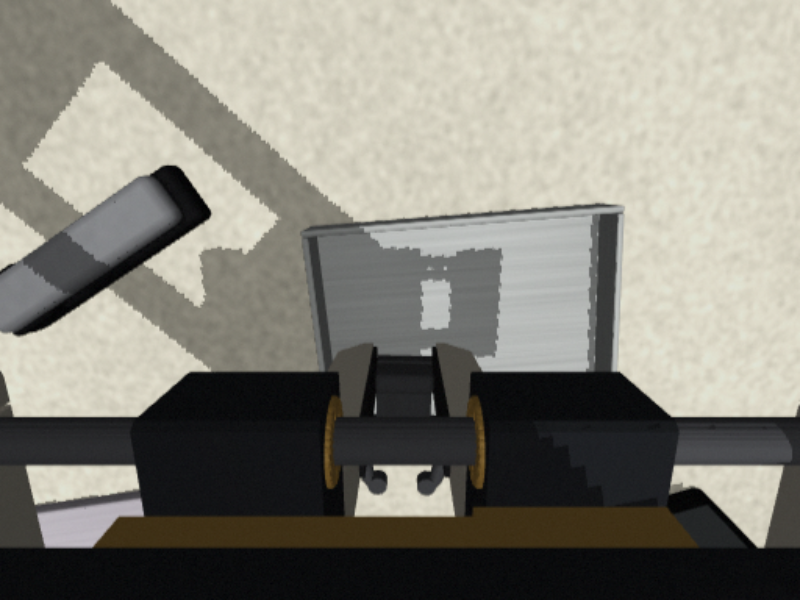

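The clip is held level over the tray. The tray's near-robot rim runs from (303,234) to (622,208), and I'll use it to get the tray's pose.

```bash
python3 - <<'E'
from h import *
p=lambda u,v,z: ray('wrist',(u*.64,v*.64),z)
a,b=p(303,233,.03),p(622,207,.03);d=(b-a)[:2];L=np.linalg.norm(d);d/=L;n=np.array([d[1],-d[0]])
c=(a+b)[:2]/2+n*.07;print(a,b,L,'yaw',np.degrees(np.arctan2(n[1],n[0])),'centre',c)
for y in(-.035,.035):
    g=c-n*.022+d*y;print(g,to_tool([*g,.0135]))
E
```

```text
[0.35647131 0.27894339 0.03      ] [0.38200285 0.45368604 0.03      ] 0.1765979904313921 yaw -8.312630578224942 centre [0.43850165 0.35619451]
[0.41167269 0.32474286] [ -1.    1.1 103.1]
[0.42179289 0.39400743] [  4.6  70.9 103.1]
```

Request:
play_rows(increments="-1 0 40 -3 1;-1 0 75 -3 1;-1 0 95 -3 1;-1 0 102 -3 1;-1 0 104 -3 1;-1 0 104 -3 1;-1 0 104 -3 0;-1 0 104 -3 0;-1 0 104 -3 0;-1 0 104 -3 0;-1 0 70 -3 0;-1 0 30 -3 0;-1 0 -20 -3 0;-1 0 -40 -3 0;-1 0 -40 -3 0")

```text
t: 28.35
tool_pos: [0.4131, 0.3267, 0.1616]
orientation: [0.268, 3.124, 0.008]
force: [1.1, -0.7, 0.5]
opening: 0.0468
gripper_force: 0.0
```

```bash
python3 - <<'E'
from h import *
st()
robot.read_camera('wrist');robot.read_camera('scene')
for q in ['tray_in','clip2_ring','clip2_lug','clip3_lug']:print(q,lm('wrist',q),lm('scene',q))
c=np.array([.526,.0425])+.085*np.array([.057,.998]);print(c,to_tool([c[0]+.001,c[1],.15]))
E
```

```text
t 28.35 pos [0.4131 0.3267 0.1616] ang 170.18 z [ 0.007  0.004 -1.   ] op 0.0468 gf 0.0 F [ 1.1 -0.7  0.5]
tray_in [([0.4383, 0.358, -0.0005], 0.86), ([0.3406, 0.1485, -0.0003], 0.45)] [([0.4349, 0.3587, 0.0039], 0.97)]
clip2_ring [([0.4579, 0.3227, 0.0096], 0.81), ([0.439, 0.3579, 0.0049], 0.57)] [([0.455, 0.3143, 0.0083], 0.53)]
clip2_lug [([0.4178, 0.3243, 0.0118], 0.84), ([0.4388, 0.3581, 0.0026], 0.69)] [([0.4125, 0.3246, 0.0171], 0.5)]
clip3_lug [] [([0.5335, 0.1262, 0.0215], 0.5)]
[0.530845 0.12733 ] [-153.5 -173.7    5.7]
```

Request:
play_rows(increments="-153 -175 0 -6.5 0;-153 -175 0 -6.5 0;-153 -175 0 -6.5 0;-153 -175 0 -6.5 0;-153 -175 0 -6.5 0;-153 -175 0 -6.5 0;-153 -175 50 -6.5 0;-153 -175 80 -6.5 0;-153 -175 80 -6.5 0;-153 -175 80 -6.5 0")

```text
t: 29.85
tool_pos: [0.5309, 0.127, 0.0767]
orientation: [-0.09, -3.139, 0.0]
force: [0.3, 0.7, 0.3]
opening: 0.0463
gripper_force: 0.0
```

```bash
python3 - <<'E'
from h import *
st()
b=robot.read_camera('wrist');cv2.imwrite('pics/w12.png',cv2.resize(b[190:300,150:360],None,fx=3.5,fy=3.5))
print(lm('wrist','clip3_lug'),lm('wrist','clip3_ring'))
print(to_tool([.531,.126,.016]))
E
```

```text
t 29.85 pos [0.5309 0.127  0.0767] ang 176.71 z [-0.001 -0.    -1.   ] op 0.0463 gf 0.0 F [0.3 0.7 0.3]
[([0.5343, 0.1253, 0.0214], 0.63)] [([0.5766, 0.1233, 0.0173], 0.59)]
[ 2.5 -1.3 63.2]
```

View pics/w12.png

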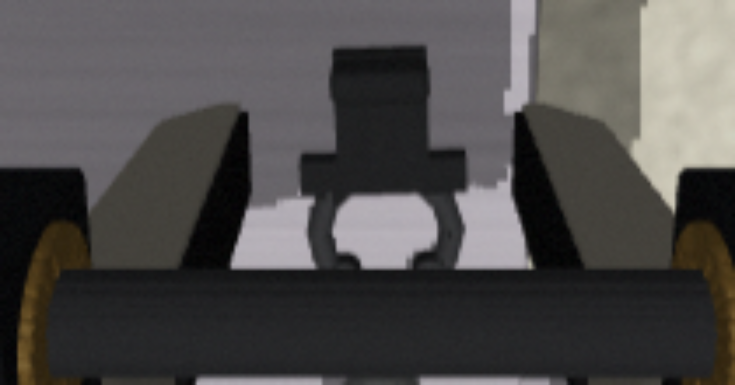

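The lug at (380,75) is centred between the fingers. Descend and grip.

Request:
play_rows(increments="-1 -1 30 0 0;-1 -1 50 0 0;-1 -1 58 0 0;-1 -1 60 0 0;-1 -1 60 0 0;-1 -1 60 0 1;-1 -1 60 0 1;-1 -1 60 0 1;-1 -1 60 0 1;-1 -1 60 0 1;-1 -1 30 0 1;-1 -1 0 0 1;-1 -1 -40 0 1;-1 -1 -40 0 1")

```text
t: 31.4
tool_pos: [0.5364, 0.126, 0.123]
orientation: [0.091, 3.131, 0.002]
force: [1.0, 0.4, 1.0]
opening: 0.0218
gripper_force: 30.0
```

```bash
python3 - <<'E'
from h import *
st()
robot.read_camera('scene')
for q in ['tray_in','clip2_lug','clip3_lug','clip3_ring']:print(q,lm('scene',q))
print(to_tool([.422,.394,.116]))
E
```

```text
t 31.4 pos [0.5364 0.126  0.123 ] ang 176.67 z [ 0.01   0.001 -1.   ] op 0.0218 gf 29.999906346201897 F [1.  0.4 1. ]
tray_in [([0.4323, 0.3554, 0.0054], 0.97)]
clip2_lug [([0.3831, -0.3189, 0.0174], 0.69), ([0.6114, -0.0483, 0.0178], 0.57), ([0.4118, 0.3243, 0.0184], 0.52)]
clip3_lug [([0.5416, 0.1263, 0.1291], 0.47)]
clip3_ring [([0.5804, 0.1279, 0.1215], 0.47)]
[124.7 262.   -1. ]
```

Request:
play_rows(increments="124 262 0 6.5 1;124 262 0 6.5 1;124 262 0 6.5 1;124 262 0 6.5 1;124 262 0 6.5 1;124 262 0 6.5 1;124 262 0 6.5 1;124 262 0 6.5 1;124 262 0 6.5 1;124 262 0 6.5 1")

```text
t: 32.65
tool_pos: [0.4243, 0.3928, 0.116]
orientation: [-0.272, -3.129, 0.001]
force: [-0.0, -0.4, -1.1]
opening: 0.0214
gripper_force: 30.0
```

```bash
python3 - <<'E'
from h import *
st()
robot.read_camera('wrist')
for q in ['tray_in','clip2_lug','clip2_ring']:print(q,lm('wrist',q))
robot.read_camera('scene');print(lm('scene','pick_grip'),lm('scene','tray_in'))
print(to_tool([.422,.394,.0135]))
E
```

```text
t 32.65 pos [0.4243 0.3928 0.116 ] ang 170.08 z [-0.001 -0.001 -1.   ] op 0.0214 gf 29.999755024909973 F [-0.  -0.4 -1.1]
tray_in [([0.4403, 0.3588, -0.0005], 0.91), ([0.466, 0.3903, 0.1184], 0.66), ([0.4185, 0.326, 0.0123], 0.51)]
clip2_lug [([0.4194, 0.3245, 0.0136], 0.8)]
clip2_ring [([0.4571, 0.3173, 0.011], 0.56)]
[([0.4, -0.5397, 0.0121], 0.78), ([0.3847, -0.3167, 0.02], 0.69), ([0.6009, -0.563, 0.0111], 0.62)] [([0.4342, 0.3574, 0.0045], 0.83), ([0.6198, 0.0391, 0.0122], 0.2)]
[  2.2  -0.3 103.3]
```

The pick was knocked to (0.385,-0.317). That is about (-35,+20) mm from the mat's centre, still within limits. Now I'll put clip 3 down.

Request:
play_rows(increments="2 0 40 0 1;2 0 75 0 1;2 0 95 0 1;2 0 102 0 1;2 0 104 0 1;2 0 104 0 1;2 0 104 0 0;2 0 104 0 0;2 0 104 0 0;2 0 104 0 0;2 0 70 0 0;2 0 30 0 0;2 0 -20 0 0;2 0 -40 0 0;2 0 -40 0 0;2 0 -40 0 0")

```text
t: 34.6
tool_pos: [0.4221, 0.3946, 0.1568]
orientation: [0.269, 3.129, 0.001]
force: [-0.2, 0.6, -0.8]
opening: 0.0465
gripper_force: 0.0
```

```bash
python3 - <<'E'
from h import *
st()
b=robot.read_camera('wrist');a=robot.read_camera('scene')
cv2.imwrite('pics/f13.png',np.hstack([cv2.resize(b,(400,300)),cv2.resize(a[100:180,160:267],(400,300))]))
for q in ['tray_in','clip2_lug','clip2_ring','handle_hinge','handle']:print(q,lm('wrist',q),lm('scene',q))
print(lm('scene','handle',3,'recognise'))
E
```

```text
t 34.6 pos [0.4221 0.3946 0.1568] ang 170.17 z [ 0.001  0.001 -1.   ] op 0.0465 gf 0.0 F [-0.2  0.6 -0.8]
tray_in [([0.4381, 0.3582, 0.0011], 0.7)] [([0.4336, 0.3558, 0.0063], 0.95)]
clip2_lug [([0.4185, 0.324, 0.0142], 0.72)] []
clip2_ring [([0.4551, 0.3209, 0.009], 0.85)] [([0.4535, 0.313, 0.0069], 0.75)]
handle_hinge [] [([0.6462, 0.1772, 0.0396], 0.63)]Traceback (most recent call last):
  File "<stdin>", line 5, in <module>
  File "h.py", line 5, in lm
    r=getattr(robot,f)(cam,q)[:n]
      ~~~~~~~~~~~~~~~~^^^^^^^
ValueError: it knows: clip0_lug, clip0_ring, clip1_lug, clip1_ring, clip2_lug, clip2_ring, clip3_lug, clip3_ring, handle_hinge, lever_hinge, mat_top, pick_grip, radio, spray, stapler, stud, tray_in
```

View pics/f13.png

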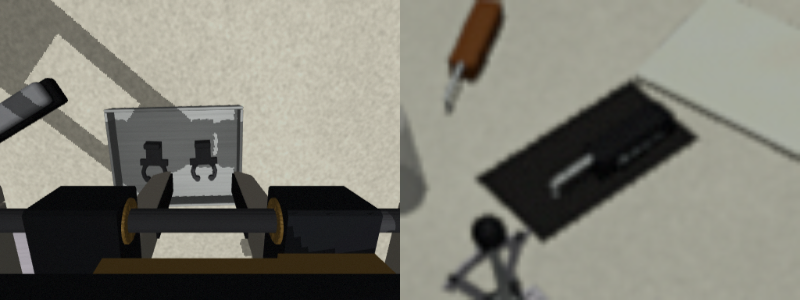

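Both clips lie side by side in the tray, at (153,155) and (203,155). The pick lies flat on the mat at (620,150). Next I'll measure the handle bar.

```bash
python3 - <<'E'
from h import *
a=robot.read_camera('scene');b=robot.read_camera('top')
hg=np.array([.648,.1765,.045]);bx=np.array([.9983,-.057,0]);by=np.array([.057,.9983,0])
for cam,im in(('scene',a),('top',b)):
    print(lm(cam,'handle_hinge'))
    u=proj(cam,hg+.085*by)[0];g=cv2.cvtColor(im,cv2.COLOR_BGR2GRAY)
    x0,y0=int(u[0])-30,int(u[1])-30;m=(g[y0:y0+60,x0:x0+60]<50).astype(np.uint8)
    n,l,s,c=cv2.connectedComponentsWithStats(m)
    print(cam,'pred',u.round(1))
    for i in range(1,n):
        if s[i,4]>25:
            k=np.array(np.nonzero(l==i))[::-1].T+[x0,y0];print('  area',s[i,4],'c',k.mean(0).round(1),cv2.minAreaRect(k.astype(np.float32)),'world',ray(cam,k.mean(0),.05).round(4))
for cam in('scene','top'):
    r=robot.recognise(cam,'handle')
    print([(np.round(d['centre'],4),round(d['conf'],2)) for d in r[:2]])
E
```

```text
[([0.6488, 0.1803, 0.0446], 0.79), ([0.5801, -0.4382, -0.0017], 0.24)]
scene pred [292.4 295.5]
  area 181 c [291.7 296. ] ((291.82293701171875, 295.8431396484375), (4.583376884460449, 39.622650146484375), 46.73570251464844) world [0.6566 0.2614 0.05  ]
[([0.6473, 0.1756, 0.0504], 0.88)]
top pred [173.2 150.2]
  area 73 c [173.  150.2] ((173.07260131835938, 150.56028747558594), (2.774146795272827, 27.16570281982422), 6.009005546569824) world [0.6516 0.2608 0.05  ]
[(array([0.3483, 0.1522, 0.0363]), 0.65), (array([0.6514, 0.216 , 0.0522]), 0.63)]
[(array([0.6471, 0.2024, 0.0533]), 0.9)]
```

Request:
play_rows(increments="0 0 -50 0 0;-250 -91 -50 -6.5 0;-250 -91 -50 -6.5 0;-250 -91 -50 -6.5 0;-250 -91 -50 -6.5 0;-250 -91 -50 -6.5 0;-250 -91 -50 -6.5 0;-250 -91 -50 -6.5 0;-250 -91 -50 -6.5 0;-250 -91 -50 -6.5 0")

```text
t: 36.4
tool_pos: [0.6517, 0.2633, 0.2068]
orientation: [-0.089, -3.14, -0.0]
force: [0.5, 0.0, -0.3]
opening: 0.0463
gripper_force: 0.0
```

Request:
play_rows(increments="-1 -2 50 0 0;-1 -2 100 0 0;-1 -2 140 0 0;-1 -2 165 0 0;-1 -2 174 0 0;-1 -2 174 0 0;-1 -2 174 0 1;-1 -2 174 0 1;-1 -2 174 0 1;-1 -2 174 0 1;-1 -2 174 0 1", force=20)

```text
t: 37.5
tool_pos: [0.6546, 0.2622, 0.0341]
orientation: [0.091, 3.138, 0.006]
force: [1.7, 9.3, 1.4]
opening: 0.0151
gripper_force: 20.0
```

Request:
play_rows(increments="0 -1 -13 0 1;0 -4 -25 0 1;0 -8 -37 0 1;0 -15 -48 0 1;0 -23 -58 0 1;0 -32 -67 0 1;0 -43 -74 0 1;0 -54 -79 0 1;0 -66 -83 0 1;0 -75 -84 0 1;0 -83 -85 0 1;0 -87 -85 0 1;0 -87 -85 0 1;0 -87 -85 0 1")

```text
t: 38.9
tool_pos: [0.65, 0.1749, 0.1208]
orientation: [0.091, 3.136, 0.005]
force: [-2.2, 5.2, 9.8]
opening: 0.0152
gripper_force: 20.0
```

```bash
python3 - <<'E'
from h import *
st()
robot.read_camera('scene');print([(np.round(d['centre'],4),round(d['conf'],2)) for d in robot.recognise('scene','handle')[:3]])
E
```

```text
t 38.9 pos [0.65   0.1749 0.1208] ang 176.69 z [ 0.004  0.003 -1.   ] op 0.0152 gf 20.002160668373108 F [-2.2  5.2  9.8]
[(array([0.6773, 0.1821, 0.055 ]), 0.64)]
```

Request:
play_rows(increments="0 0 0 0 0.2;0 0 0 0 0.2;0 0 0 0 0.2;0 0 0 0 0.2;0 0 -40 0 0.2;0 0 -80 0 0.2;0 0 -130 0 0.2;0 0 -170 0 0.2;60 0 -200 0 0.2;150 0 -200 0 0.2;200 0 -200 0 0.2;200 0 -200 0 0.2;200 0 -200 0 0.2")

```text
t: 40.3
tool_pos: [0.4446, 0.1851, 0.3177]
orientation: [-0.089, -3.139, -0.0]
force: [0.5, -0.7, 0.8]
opening: 0.0373
gripper_force: 0.0
```

```bash
python3 - <<'E'
from h import *
st()
a=robot.read_camera('scene');b=robot.read_camera('top')
hg=np.array([.648,.1765,.045]);by=np.array([.057,.9983,0])
for cam,im in(('scene',a),('top',b)):
    g=cv2.cvtColor(im,cv2.COLOR_BGR2GRAY)
    for q in(0,1.3,1.6):
        u=proj(cam,hg+.085*(by*np.cos(q)+np.array([0,0,1])*np.sin(q)))[0];x,y=u.round().astype(int)
        print(cam,q,u.round(1),g[y-3:y+4,x-3:x+4].mean().round(1))
    u=proj(cam,hg+[0,0,.085])[0];x0,y0=int(u[0])-25,int(u[1])-25
    n,l,s,c=cv2.connectedComponentsWithStats((g[y0:y0+50,x0:x0+50]<50).astype(np.uint8))
    print([(int(s[i,4]),(c[i]+[x0,y0]).round(1)) for i in range(1,n) if s[i,4]>20])
for q in['pick_grip','mat_top','tray_in','clip2_lug','clip3_lug','clip2_ring']:print(q,lm('scene',q),lm('top',q))
for q in('lever','handle'):
  for c in('scene','top'):print(q,[(np.round(d['centre'],3),round(d['conf'],2)) for d in robot.recognise(c,q)[:2]])
E
```

```text
t 40.3 pos [0.4446 0.1851 0.3177] ang 176.76 z [-0.001  0.    -1.   ] op 0.0373 gf 0.0 F [ 0.5 -0.7  0.8]
scene 0 [292.4 295.5] 154.2
scene 1.3 [278.4 268.3] 123.0
scene 1.6 [271.7 261.1] 37.8
[(291, array([264.4, 265.3])), (25, array([251.6, 281.8]))]
top 0 [173.2 150.2] 151.4
top 1.3 [186.2 145.9] 153.3
top 1.6 [193.3 146.2] 68.2
[(88, array([193.2, 146. ])), (141, array([210.3, 138.7])), (50, array([168.5, 164.9]))]
pick_grip [([0.3825, -0.3181, 0.0228], 0.83), ([0.4009, -0.5394, 0.0131], 0.74), ([0.6017, -0.5636, 0.0118], 0.6)] [([0.4042, -0.5343, 0.0139], 0.78), ([0.6026, -0.5603, 0.0165], 0.69), ([0.3854, -0.3208, 0.0218], 0.49)]
mat_top [([0.4208, -0.3384, -0.0023], 0.55), ([0.619, 0.0369, 0.0169], 0.36)] [([0.4199, -0.3373, 0.0023], 0.7), ([0.3853, -0.323, 0.0208], 0.44)]
tray_in [([0.4338, 0.3548, 0.0073], 0.6)] [([0.6107, -0.1396, 0.0164], 0.73), ([0.4373, 0.3539, 0.0037], 0.72), ([0.3834, -0.3202, 0.0208], 0.27)]
clip2_lug [([0.4132, 0.3262, 0.0167], 0.75)] []
clip3_lug [([0.4246, 0.3944, 0.01], 0.58)] [([0.4234, 0.3935, 0.015], 0.6)]
clip2_ring [([0.4553, 0.317, 0.0075], 0.68)] [([0.4607, 0.3142, 0.0107], 0.61)]
lever [(array([ 0.623, -0.217,  0.127]), 0.76)]
lever [(array([ 0.612, -0.216,  0.092]), 0.43)]
handle [(array([0.65 , 0.181, 0.094]), 0.55)]
handle [(array([0.645, 0.171, 0.135]), 0.54)]
```

The handle bar sits exactly at the projected q=1.6 spot. The lever, clips and pick are all in place, so I'm handing in.

```bash
python3 -c "
from plant import robot
print(robot.close_job())"
```

```text
the job is handed in; nothing more can be done
None
```

I handed the job in at about 40 s of robot time; no verdict came back. My last camera check showed the lever in the middle notch, both clips (studs 2 and 3) in the tray, the pick flat on its mat about 40 mm off centre after a knock (within limits), and the handle upright.

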